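# Set equal nest gaps on a pad-printer rail with a hook gauge

### The job

Space the two part nests on the pad printer's fixture rail with the steel hook gauge that stands on the rubber pad: hook it over the nest next to the fixed stop and draw that nest along until the gauge's spacer block bears lightly against the stop, and keep it snug for a second; then step the gauge to the second nest and draw it up in the same way until the block bears lightly on the first nest, without shifting that first nest. Push gently by feel, never jamming the gauge, then stand it back upright on the middle of its pad and leave everything else on the bench where it is.

Things in the scene. Friction and masses are not known exactly. Their poses are not given: they have to be found in the camera images.
- rail: Fixture rail fixed to the bench: a flat steel bar 70 wide (x) x 310 long (y) with a raised aluminium track 44 wide along its middle, track top 20 mm above its origin. Origin: on the bench, in the middle of its width; the bar runs from y = -145 to +165 mm. y = along the rail towards the fixed stop, z up. It does not move.
- stop: Fixed end stop on the +y end of the rail: plain aluminium block 50 (x) x 24 (y) x 40 high with two small bolts on top (3 mm high). Origin: centre of its underside, on the track (20 mm above the bench); top 60 mm above the bench (63 mm over the bolts). Axes parallel to the rail's; the face towards the nests is at y = -12 mm.
- nest_a: Nest nearer the stop: aluminium, 50 (x) x 40 (y) x 36 high, dark round part in its top. Origin: centre of its underside, on the track; top 56 mm above the bench. Axes as the rail's. Slides only along the rail's y, against a steady drag of about 8 N either way (pushed harder, it gives way). Gap to the stop: 40-70 mm at the start, 30 mm when set (y = -62 mm in the stop's frame).
- nest_b: The second nest, farther from the stop: same block, size, axes, origin and drag as nest_a. Gap between the two nests: 45-105 mm at the start, 30 mm when set (origin at y = -70 mm in nest_a's frame): the frame of the gauge is 58 mm wide inside, a nest 40; drawn by the hook until the 12 mm block bears, 12 + 18 = 30. Hung with its feet 30 mm above the bench, the gauge clears track and nest tops.
- gauge: Loose steel hook gauge, about 0.35 kg, 76 high, 40 wide (x): an upside-down U frame (sizes under gauge_tab) with a saddle and grip tab clamped on top of its bridge. This pose is that of the saddle and tab. Origin: under the tab's middle, at the level of the frame's feet; y along the bridge towards the spacer block, z up. Stands on the pad at the start, its y within 0.2 rad of the pad's.
- gauge_tab (a point): Middle of the grip tab, 60 mm above the feet: 14 thick (y) x 40 (x), z = 44 to 76 mm; grip its y faces, firmly (about 100 N). U frame, from its own middle: spacer block y 29 to 41, hook y -37 to -29, both z 0 to 30; bridge z 30 to 38. The saddle is clamped tight up to 7 mm to either side of the frame's middle, differently each time: the poses do not tell, so feel for contact.
- pad: Flat black rubber pad fixed to the bench, 80 (x) x 110 (y) x 4 mm thick. Origin: centre of its underside, on the bench. It lies left or right of the rail, its y within 0.3 rad of the world y axis. The gauge belongs standing on its middle.
- partsbin: Red open bin with black round parts, 85 x 120 x 40 mm, on the other side of the rail from the pad; leave alone. Origin: centre of its underside.
- inkbottle: Loose small jar, 48 mm across, 85 mm high; leave alone. Origin: centre of its underside.
- thinner: Loose white bottle, 54 mm across, 130 mm high; leave alone. Origin: centre of its underside.
- screwdriver: Loose black-handled screwdriver, 160 mm long, lying; leave alone.
- wrench: Loose steel wrench, 140 mm long, lying; leave alone.
- sparenest: A spare loose nest block, 50 x 40 x 36 mm, standing on the bench off the rail; not part of the row, leave alone. Origin: centre of its underside.
- taperoll: Loose roll of tape, 90 mm across, 22 mm high; leave alone. Origin: centre of its underside.
Not all that is in view belongs to the job. Of the things like the gauge, leave any that is yellow; of the rest the smaller one is meant. Several things look just like the pad: the one meant starts nearest to the robot's base.

How it is judged:
On the way, in this order (a step that is already met when the one before it is completed fails the run):
1. The gauge bears on the fixed stop with 1.5 N or more for 0.4 s, that gap being 30 mm within 1.5 mm (contact force between gauge and stop above 1.5 N and y of nest_a in the frame of stop between -0.0635 and -0.0605 m), for 0.4 s.
2. The gauge bears on the first nest with 1.5 N or more for 0.4 s, both gaps being 30 mm within 1.5 mm (contact force between gauge and nest_a above 1.5 N and y of nest_a in the frame of stop between -0.0635 and -0.0605 m and y of nest_b in the frame of nest_a between -0.0715 and -0.0685 m), for 0.4 s.
At the end, for the whole second after the job is handed in: The gap between stop and first nest and the gap between first and second nest are each 30 mm within 1.5 mm; the gauge stands upright (within 0.1 rad), released and at rest, on its pad, its origin within 30 mm of the pad's centre (y of nest_a in the frame of stop between -0.0635 and -0.0605 m and y of nest_b in the frame of nest_a between -0.0715 and -0.0685 m and horizontal distance between gauge and pad below 0.03 m and height (world z) of gauge below 0.009 m and angle between gauge's own z axis and vertical below 0.1 rad and linear speed of gauge below 0.02 m/s and contact force between the fingers and gauge below 0.1 N); the robot touches nothing.
It fails at once if The gauge is jammed against the stop with more than 20 N (contact force between gauge and stop above 20 N).
It fails at once if The gauge is pressed on a nest with more than 25 N (contact force between gauge and nest_a above 25 N or contact force between gauge and nest_b above 25 N).
It fails at once if Another thing on the bench is moved by more than 25 mm (distance of any of partsbin, inkbottle, thinner, screwdriver, wrench, sparenest, taperoll from where it was at the start of the episode above 0.025 m).
It also fails if it takes over 72 s, if anything falls off the work surface, if the arm or the gripper's body presses on something with over 40 N, if the wrist force passes 120 N, or if a joint passes its speed limit or range.

### The arm

A 6-joint arm with a two-finger parallel gripper is mounted at the origin on the work surface. World frame = base frame: x ahead of the robot, y to its left, z up, the work surface at z = 0. Lengths are in m, angles in rad, forces in N, time in s.
With the tool pointing down it reaches from about 0.25 to 0.775 m from the base axis. Payload 4 kg.
Tool frame: the origin (TCP) lies at the very end of the fingers, on their centre line; the grasp point (between the pads) lies 19 mm behind it (tcp_to_grasp is the distance from the TCP to the grasp point, in m); z points along the fingers, y is the line along which they close (so a half turn about z gives the same grasp; the last joint's range is limited). The gripper opens to 94 mm and grips with 3 to 60 N. Pads are 16 mm wide; open, the fingers measure 119 mm over their backs; the gripper's body (75 mm by 177 mm) begins 78 mm behind the grasp point.
Start: joints at [1.073, 0.087, 1.371, -0, 1.684, -0.103], TCP at [0.212, 0.508, 0.206] pointing down, gripper open.
Joint ranges: [-3.1, 3.1], [-0.76, 2.03], [0.27, 2.55], [-1.08, 4.22], [0.17, 2.65], [-2.57, 2.57]. Speed limits (rad/s): [2.79, 2.79, 3.14, 3.14, 3.14, 3.14].

### API

Orientations are given as [roll, pitch, yaw] about the fixed x, y, z axes, in that order (R = Rz(yaw) Ry(pitch) Rx(roll)).
In Python, from bench import * gives the robot as it stands.
- The arm moves only by the shell command python3 -m creep 'ROWS'. ROWS is rows parted by semicolons, their numbers by spaces, 1 to 20 of them, each of 5 numbers: the finger opening in m, then dx, dy, dz in m, then a turn about the tool's z in rad; each row shifts and turns the commanded pose from where the row before left it, along the tool's axes as they then stand; what a row does not reach is not made up. A row lasts 1/12 s, in which the tool goes at most 0.0417 m and 0.125 rad, less where a joint would pass 70% of its speed; a pose out of reach is approached as far as the arm can. The fingers move at their own pace and stop on an object; the grip force is fixed at half the most. Time passes only in rows, so rows that do not move let the fingers close. It prints the time, the measured TCP pose, the force, the opening and the grip force at its end.
- get_obs(): the state, without advancing time (a new reading comes with each control period).
- snapshot(name): name is "scene" or "top" or "wrist"; returns a dict with "color" (480x640x3 uint8, blue, green, red), "fx", "fy", "cx", "cy" (pixels), "extrinsics" (4x4, takes a point from world to camera coordinates). Camera axes: x right, y down, z forward; pixel columns grow to the right and rows downward; lengths in m; the calibration is good to about 2 mm. The wrist camera is an equidistant fisheye: a pixel r from the principal point sees the ray r / f radians off the axis. A picture is of the moment at which its call begins. There is no depth.
- close_job(): hands the job in; it is judged then, once.
The state is a dict: "time": time; "joint_positions": joint angles; "qvel": joint speeds; "joint_torque": joint torques, N m; "tool_pos": TCP position; "ee_rot": TCP orientation; "wrist_force": force on the tool from outside, world axes, zero at the start; "wrist_torque": the same for the moment, N m; "width": finger opening in m; "finger_force": force on a finger pad.
Only numpy, scipy, OpenCV 4.12 (cv2) and the standard library are available. Lean on these libraries where they do the work, as an engineer would, in place of code of your own. Each camera call takes 0.05 s, during which the arm holds its last target. There are 200 camera calls.

## Working session

There is one attempt and no reset: what is moved stays moved. The work goes in short steps, Python scripts to look and compute and a shell command to move; the robot and the scene stay as the last step left them, time stands still between calls to the robot, and variables do not carry over. Pictures are saved under pics/ and viewed, at most 10 in all, crops included, and the job is handed in when it is done.

```bash
mkdir -p pics; ls
python3 - <<'E'
from bench import *
import cv2,json,numpy as np
o=get_obs(); print({k:np.round(v,3).tolist() for k,v in o.items()})
for n in("top","scene"):
    s=snapshot(n); cv2.imwrite(f"pics/{n}0.png",s["color"]); 
    print(n,s["fx"],s["fy"],s["cx"],s["cy"],np.round(s["extrinsics"],4).tolist())
    np.savez(f"{n}.npz",**s)
E
```

```text
pics
{'time': 0.0, 'joint_positions': [1.073, 0.088, 1.372, -0.0, 1.684, -0.103], 'qvel': [0.001, -0.0, 0.002, 0.001, 0.001, 0.001], 'joint_torque': [0.001, -34.018, -30.243, 0.072, 0.033, -0.0], 'tool_pos': [0.211, 0.507, 0.204], 'ee_rot': [-3.139, -0.0, 2.747], 'wrist_force': [0.56, 0.521, 0.304], 'wrist_torque': [0.0, -0.013, -0.059], 'finger_force': 0.0, 'width': 0.094}
top 485.23378513390776 485.23378513390776 322.3956264478426 228.81841474538157 [[-0.0263, -0.9996, -0.0108, -0.042], [-0.9969, 0.027, -0.0741, 0.5701], [0.0743, 0.0088, -0.9972, 1.1513], [0.0, 0.0, 0.0, 1.0]]
scene 471.95009125580293 471.95009125580293 323.5942564357417 238.0723194331908 [[-0.5064, 0.8622, 0.0106, 0.354], [0.6817, 0.4078, -0.6075, -0.2798], [-0.5281, -0.3004, -0.7943, 1.5366], [0.0, 0.0, 0.0, 1.0]]
```

View pics/top0.png

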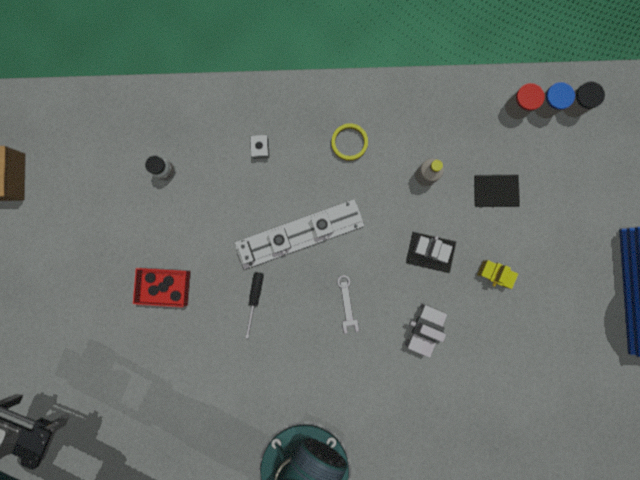

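View pics/scene0.png

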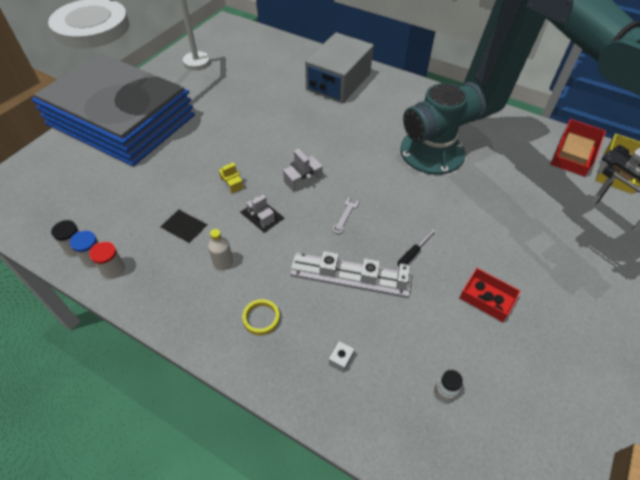

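The top view shows the rail from (240,255) to (360,215), with the stop at the left end. The nest discs are at about (279,240) and (321,224). The small grey gauge is on the near pad at (432,250), the larger grey one at (427,330) and the yellow one at (498,275). The second pad at (497,191) is farther away.

```bash
cat > h.py <<'E'
import numpy as np,cv2
def load(n): return dict(np.load(n+".npz"))
def ray(s,uv,fish=False):
    E=s["extrinsics"];R,t=E[:3,:3],E[:3,3]
    a=np.array([(uv[0]-s["cx"])/s["fx"],(uv[1]-s["cy"])/s["fy"]])
    if fish:
        th=np.hypot(*a); d=np.r_[a/th*np.sin(th),np.cos(th)] if th>1e-9 else np.array([0,0,1.])
    else: d=np.r_[a,1]
    return -R.T@t, R.T@d
def onz(s,uv,z,fish=False):
    c,d=ray(s,uv,fish); return (c+d*(z-c[2])/d[2])
def proj(s,p,fish=False):
    q=s["extrinsics"][:3,:3]@np.asarray(p)+s["extrinsics"][:3,3]
    if fish:
        r=np.hypot(q[0],q[1]);th=np.arctan2(r,q[2]);k=th/r
        return np.array([s["fx"]*q[0]*k+s["cx"],s["fy"]*q[1]*k+s["cy"]])
    return np.array([s["fx"]*q[0]/q[2]+s["cx"],s["fy"]*q[1]/q[2]+s["cy"]])
def crop(s,u0,v0,w,h,k,name):
    cv2.imwrite(name,cv2.resize(s["color"][v0:v0+h,u0:u0+w],None,fx=k,fy=k,interpolation=cv2.INTER_CUBIC))
E
python3 - <<'E'
from h import *
s=load("top"); im=s["color"]; g=im.max(2)
a=cv2.resize(im[190:280,225:375],None,fx=5,fy=5,interpolation=cv2.INTER_CUBIC)
b=cv2.resize(im[225:285,400:525],None,fx=2,fy=2)
cv2.imwrite("pics/c1.png",np.vstack([a,cv2.copyMakeBorder(b,0,0,0,750-b.shape[1],0)]))
def blobs(m,box,z,nm,amin=20):
    u0,v0,u1,v1=box; mm=np.zeros_like(m); mm[v0:v1,u0:u1]=m[v0:v1,u0:u1]
    for c in cv2.findContours(mm,cv2.RETR_EXTERNAL,cv2.CHAIN_APPROX_NONE)[0]:
        if cv2.contourArea(c)>amin:
            r=cv2.minAreaRect(c); P=np.array([onz(s,p,z)[:2] for p in cv2.boxPoints(r)])
            e=[np.linalg.norm(P[1]-P[0]),np.linalg.norm(P[2]-P[1])]; i=int(e[1]>e[0]); d=P[i+1]-P[i]
            print(nm,np.round(r[0],1),"ctr",np.round(onz(s,r[0],z),4),"edges",np.round(e,4),"long ang",round(np.arctan2(d[1],d[0]),3))
dark=((g<60)*255).astype(np.uint8)
blobs(dark,(262,212,340,252),.056,"disc")
hs=cv2.cvtColor(im,cv2.COLOR_BGR2HSV)
blobs(((g<45)*255).astype(np.uint8),(400,225,462,280),.004,"pad")
blobs(((g>135)*255).astype(np.uint8),(230,190,370,275),.01,"rail")
blobs(((g>110)*255).astype(np.uint8),(408,230,458,268),.038,"gauge",8)
E
```

```text
pad [430.4 252.3] ctr [ 0.5056 -0.3187  0.004 ] edges [0.073  0.1055] long ang -1.836
rail [299.1 233.3] ctr [ 5.603e-01 -2.000e-04  1.000e-02] edges [0.3144 0.0702] long ang -1.25
gauge [414. 266.] ctr [ 0.4736 -0.2714  0.038 ] edges [0.0283 0.0047] long ang -1.597
gauge [422.3 245.1] ctr [ 0.5225 -0.293   0.038 ] edges [0.041  0.0228] long ang -0.33
gauge [432.5 248.5] ctr [ 0.5138 -0.3167  0.038 ] edges [0.1161 0.0875] long ang -1.598
```

View pics/c1.png

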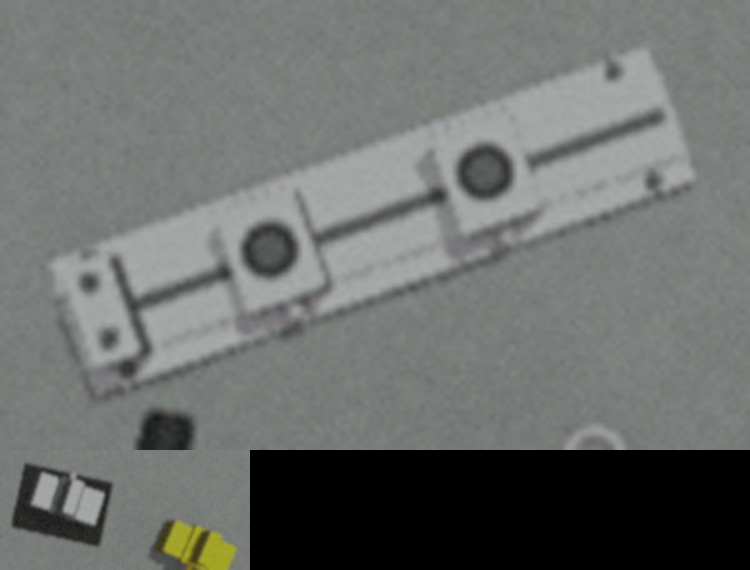

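The enlarged crop shows the rail with its discs at full-image (279.0,239.8) and (322.0,224.2), and the stop's inner face near (250,250). The gauge stands on the pad with its tab between two bright plates. Next I'll move above the gauge for a wrist view.

```bash
python3 -m creep '0.094 -0.0271 -0.0293 0 0;0.094 -0.0271 -0.0293 0 0;0.094 -0.0271 -0.0293 0 0;0.094 -0.0271 -0.0293 0 0;0.094 -0.0271 -0.0293 0 0;0.094 -0.0271 -0.0293 0 0;0.094 -0.0271 -0.0293 0 0;0.094 -0.0271 -0.0293 0 0;0.094 -0.0271 -0.0293 0 0;0.094 -0.0271 -0.0293 0 0;0.094 -0.0271 -0.0293 0 0;0.094 -0.0271 -0.0293 0 0;0.094 -0.0271 -0.0293 0 0;0.094 -0.0271 -0.0293 0 0;0.094 -0.0271 -0.0293 0 0;0.094 -0.0271 -0.0293 0 0;0.094 -0.0271 -0.0293 0 0;0.094 -0.0271 -0.0293 0 0;0.094 -0.0271 -0.0293 0 0;0.094 -0.0271 -0.0293 0 0'
python3 - <<'E'
from h import *
s=load("top")
A=onz(s,(279,239.8),.056);B=onz(s,(322,224.2),.056); d=A-B; print("A",A,"B",B,"dist",np.linalg.norm(d),"ang",np.arctan2(d[1],d[0]))
E
```

```text
time: 1.77
tool_pos: [0.4865, -0.2436, 0.2048]
ee_rot: [3.141, -0.001, 2.746]
wrist_force: [1.1, -0.5, -0.3]
width: 0.0941
finger_force: 0.0
A [0.54318172 0.04473615 0.056     ] B [ 0.5770893  -0.05688537  0.056     ] dist 0.10712915853914594 ang 1.892845629741598
```

Run:
```python
from bench import *
from h import *
s=snapshot("wrist"); np.savez("w1.npz",**s); cv2.imwrite("pics/w1.png",s["color"])
print(s["fx"],s["cx"],s["cy"],np.round(s["extrinsics"],3).tolist())
E=s["extrinsics"];print("cam",-E[:3,:3].T@E[:3,3]); print(proj(s,(.514,-.317,.04),True),proj(s,(.5772,-.0569,.056),True),proj(s,(.5432,.0447,.056),True))
```

```text
371.64829954431775 315.20155226077736 240.72299276137863 [[0.385, 0.923, 0.0, 0.038], [0.893, -0.373, 0.251, -0.552], [0.232, -0.097, -0.968, 0.254], [0.0, 0.0, 0.0, 1.0]]
cam [ 0.41985865 -0.2167661   0.38419335]
[258.49305803 275.98525249] [519.97286462 239.1389197 ] [584.95046611 175.43715525]
```

View pics/w1.png

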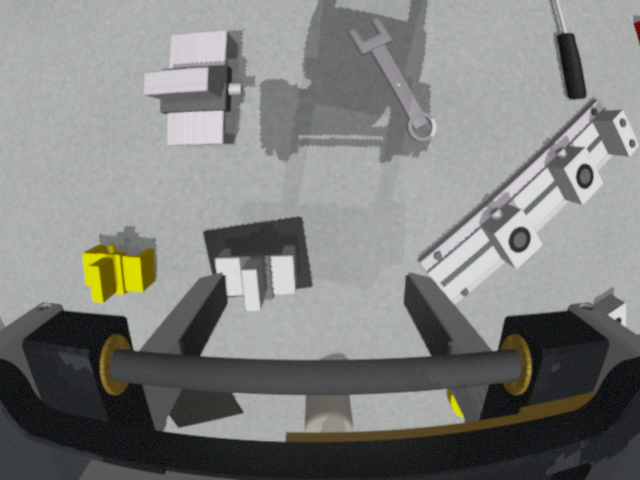

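The wrist view shows the gauge on its pad: bridge ends at x≈217–241 and 272–295, y≈250–295, tab at (253,280). The nests are at (520,238) and (585,176), where I predicted them. I'll enlarge the gauge.

Run:
```python
from h import *
s=load("w1"); crop(s,200,210,120,110,5,"pics/w1c.png")
```

```text
(no output)
```

View pics/w1c.png

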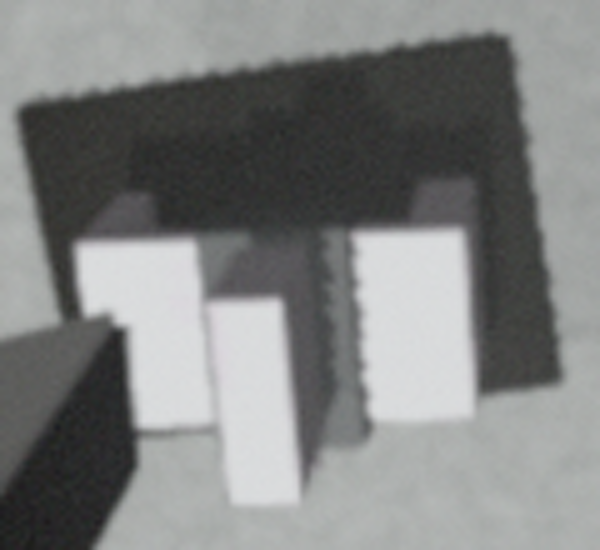

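The crop shows the tab's top corners at (212,300), (284,298), (300,503) and (231,505). The bridge-top corners are at (77,242), (467,229) and (475,416), and the pad corners at (20,107), (508,36) and (562,382).

Run:
```python
from h import *
s=load("w1")
f=lambda u,v,z:onz(s,(200+(u-2)/5,210+(v-2)/5),z,True)[:2]
T=np.array([f(*p,.080) for p in [(212,300),(284,298),(300,503),(231,505)]])
ang=lambda d:round(float(np.arctan2(d[1],d[0])),3)
print("tab",T.mean(0),"edges",[round(np.linalg.norm(T[i]-T[i-1]),4) for i in range(4)],"x-dir",ang(T[0]-T[3]),ang(T[1]-T[2]))
L,R,RB=f(77,242,.042),f(467,229,.042),f(475,416,.042)
yd=(R-L)/np.linalg.norm(R-L); xd=np.array([yd[1],-yd[0]])
print("bridge len",np.linalg.norm(R-L),"y ang",ang(R-L),"width",np.linalg.norm(R-RB),"RB->R",ang(R-RB))
mid=(L+R)/2+xd*.02*np.sign((RB-R)@xd); print("bridge mid",mid,"frame offset vs tab along y",(mid-T.mean(0))@yd,"x",(mid-T.mean(0))@xd)
P=[f(20,107,.004),f(508,36,.004),f(562,382,.004)]
print("pad",(P[0]+P[2])/2,np.linalg.norm(P[1]-P[0]),np.linalg.norm(P[2]-P[1]),"y ang",ang(P[1]-P[0]))
for n,uv in(("B",(520,238.5)),("A",(585,176))): print(n,onz(s,uv,.056,True))
```

```text
tab [ 0.51282188 -0.31763009] edges [np.float64(0.0397), np.float64(0.0129), np.float64(0.0395), np.float64(0.0128)] x-dir 2.768 2.767
bridge len 0.07767610463287303 y ang 1.214 width 0.038945835102382816 RB->R 2.768
bridge mid [ 0.51227225 -0.31969382] frame offset vs tab along y -0.002125756919847484 x 0.00020554004538982323
pad [ 0.50566372 -0.31991468] 0.10726077732733738 0.0778508938060342 y ang 1.314
B [ 0.57655576 -0.05670452  0.056     ]
A [0.54380928 0.04460289 0.056     ]
```

```bash
python3 -m creep '0.094 -0.0264 -0.0291 0 -0.025;0.094 -0.0264 -0.0291 0 0;0.08 0 0 0.03 0;0.06 0 0 0.03 0;0.05 0 0 0.03 0;0.05 0 0 0.025 0;0.05 0 0 0.02 0;0.05 0 0 0.01 0;0.05 0 0 0.005 0;0.05 0 0 0 0;0.05 0 0 0 0'
```

```text
time: 2.73
tool_pos: [0.5144, -0.3157, 0.0566]
ee_rot: [-3.141, 0.002, 2.772]
wrist_force: [-0.4, 0.6, 0.2]
width: 0.05
finger_force: 0.0
```

```bash
python3 -m creep '0.05 0.0008 -0.0023 0.005 0;0.05 0 0 0 0;0 0 0 0 0;0 0 0 0 0;0 0 0 0 0;0 0 0 0 0;0 0 0 0 0;0 0 0 0 0;0 0 0 0 0;0 0 0 0 0'
```

```text
time: 3.57
tool_pos: [0.5123, -0.3171, 0.0505]
ee_rot: [3.141, 0.0, 2.772]
wrist_force: [-0.8, -0.5, 0.2]
width: 0.0136
finger_force: 30.0
```

```bash
python3 -m creep '0 0 0 -0.01 0;0 0 0 -0.02 0;0 0 0 -0.03 0;0 0 0 -0.02 0;0 0.0047 0.016 0 0;0 0.00947 0.03198 0 0;0 0.00947 0.03198 0 0;0 0.00947 0.03198 0 0;0 0.00947 0.03198 0 0;0 0.00947 0.03198 0 0;0 0.00947 0.03198 0 0;0 0.00947 0.03198 0 0;0 0.00947 0.03198 0 0;0 0.00947 0.03198 0 0;0 0.00947 0.03198 0 0;0 0.0047 0.016 0 0'
python3 -m creep '0 0 0 0 -0.115;0 0 0 0 -0.115;0 0 0 0 -0.115;0 0 0 0 -0.115;0 0 0 0 -0.115;0 0 0 0 -0.116;0 0 0 0 0;0 0 0 0 0'
python3 - <<'E'
from bench import *
from h import *
s=snapshot("wrist"); np.savez("w2.npz",**s); cv2.imwrite("pics/w2.png",s["color"])
E
```

```text
time: 4.9
tool_pos: [0.5405, 0.0531, 0.1289]
ee_rot: [3.14, -0.004, 2.775]
wrist_force: [0.1, -0.9, -4.1]
width: 0.0136
finger_force: 30.0
time: 5.57
tool_pos: [0.5411, 0.049, 0.1292]
ee_rot: [3.14, -0.002, -2.823]
wrist_force: [0.5, 0.6, -3.2]
width: 0.0138
finger_force: 30.0
```

View pics/w2.png

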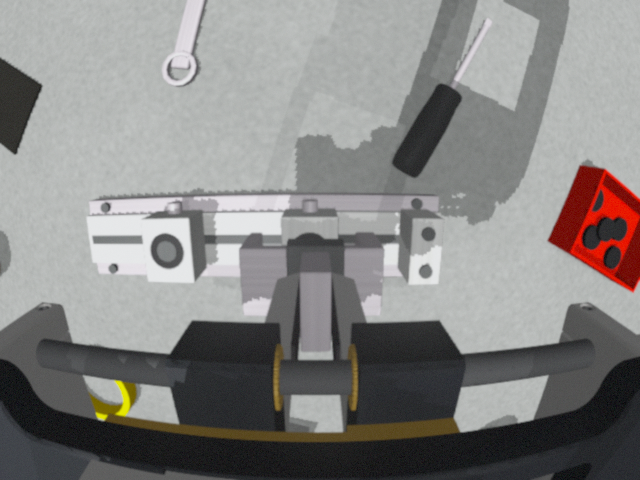

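The gauge hangs aligned over nest A, whose far edge is visible at x≈284–337, y≈212. The stop's bolts are at (428,234) and (426,271), and nest B's disc is at (167,251).

Run:
```python
from h import *
s=load("w2"); a=1.892; yv=np.array([np.cos(a),np.sin(a)]); xv=np.array([yv[1],-yv[0]])
A=np.array([.5435,.0447])
for n,uv,z in (("bolt1",(428.5,234),.063),("bolt2",(425.5,271),.063),("B",(167,251),.056),("Aedge-",(284,212),.056),("Aedge+",(337,212),.056),("bridge-",(241,248),.121),("bridge+",(383,248),.121)):
    p=onz(s,uv,z,True)[:2]; print(n,np.round(p,4),"rel A: y %.1f x %.1f mm"%((p-A)@yv*1e3,(p-A)@xv*1e3))
t=np.array([.5411,.049]); print("tcp rel A",(t-A)@yv,(t-A)@xv)
```

```text
bolt1 [0.5035 0.119 ] rel A: y 83.1 x -14.5 mm
bolt2 [0.5295 0.1276] rel A: y 83.1 x 12.9 mm
B [ 0.5769 -0.0572] rel A: y -107.3 x -0.4 mm
Aedge- [0.522  0.0186] rel A: y -17.9 x -28.6 mm
Aedge+ [0.5106 0.0534] rel A: y 18.7 x -28.5 mm
bridge- [0.5349 0.0041] rel A: y -35.9 x -20.9 mm
bridge+ [0.5113 0.0757] rel A: y 39.5 x -20.7 mm
tcp rel A 0.004837782573417162 -0.0009197063511475079
```

```bash
python3 -m creep '0 0 0 0.015 0;0 0 0 0.015 0;0 0 0 0.012 0;0 0 0 0.006 0;0 0 0 0.004 0;0 0 0 0 0;0 0 0 0 0;0 0 0 0 0'; python3 -m creep '0 0 0.003 0 0;0 0 0.003 0 0;0 0 0.001 0 0;0 0 0 0 0;0 0 0 0 0'
```

```text
time: 6.28
tool_pos: [0.543, 0.0484, 0.0794]
ee_rot: [-3.141, 0.002, -2.821]
wrist_force: [0.4, -0.2, -2.9]
width: 0.0137
finger_force: 30.0
time: 6.7
tool_pos: [0.5401, 0.0552, 0.0787]
ee_rot: [-3.141, 0.0, -2.82]
wrist_force: [0.6, -1.0, -2.5]
width: 0.0134
finger_force: 30.0
```

```bash
python3 -m creep '0 0 0 0.002 0;0 0 0.001 0 0;0 0 0.001 0 0;0 0 0.001 0 0;0 0 0.001 0 0'; python3 -m creep '0 0 0.001 0 0;0 0 0.001 0 0;0 0 0.001 0 0;0 0 0.001 0 0';python3 -m creep '0 0 0 0 0;0 0 0 0 0'
```

```text
time: 7.12
tool_pos: [0.539, 0.0581, 0.0763]
ee_rot: [-3.14, -0.0, -2.821]
wrist_force: [0.9, -2.7, -5.2]
width: 0.0138
finger_force: 30.0
time: 7.45
tool_pos: [0.5385, 0.0597, 0.0762]
ee_rot: [-3.135, 0.0, -2.821]
wrist_force: [3.4, -7.7, -7.0]
width: 0.0138
finger_force: 30.0
time: 7.62
tool_pos: [0.5384, 0.0599, 0.0762]
ee_rot: [-3.136, 0.0, -2.821]
wrist_force: [3.4, -6.8, -6.9]
width: 0.0136
finger_force: 30.0
```

```bash
python3 -m creep '0 0 0.001 0 0;0 0 0.0015 0 0;0 0 0.002 0 0;0 0 0.002 0 0;0 0 0.0015 0 0;0 0 0.001 0 0'; python3 -m creep '0 0 0.0015 0 0;0 0 0.0015 0 0;0 0 0.0015 0 0;0 0 0.001 0 0'
```

```text
time: 8.12
tool_pos: [0.5357, 0.0682, 0.0762]
ee_rot: [-3.135, 0.0, -2.822]
wrist_force: [3.1, -7.6, -5.9]
width: 0.0138
finger_force: 30.0
time: 8.45
tool_pos: [0.5339, 0.0735, 0.0762]
ee_rot: [-3.135, 0.0, -2.822]
wrist_force: [2.8, -7.2, -6.7]
width: 0.0139
finger_force: 30.0
```

```bash
python3 -m creep '0 0 0.0007 0 0;0 0 0.0007 0 0;0 0 0.0007 0 0'; python3 -m creep '0 0 0.0005 0 0;0 0 0.0005 0 0'; python3 -m creep '0 0 0.0005 0 0;0 0 0.0005 0 0'
```

```text
time: 8.7
tool_pos: [0.5333, 0.0754, 0.0762]
ee_rot: [-3.135, 0.0, -2.822]
wrist_force: [2.8, -6.4, -6.8]
width: 0.0141
finger_force: 30.0
time: 8.87
tool_pos: [0.533, 0.0763, 0.0762]
ee_rot: [-3.135, 0.0, -2.822]
wrist_force: [3.2, -7.5, -6.2]
width: 0.0137
finger_force: 30.0
time: 9.03
tool_pos: [0.5327, 0.0773, 0.0762]
ee_rot: [-3.135, 0.0, -2.822]
wrist_force: [3.7, -8.3, -6.7]
width: 0.0137
finger_force: 30.0
```

```bash
python3 -m creep '0 0 0.0005 0 0;0 0 0.0005 0 0';  python3 -m creep '0 0 0.0005 0 0;0 0 0.0005 0 0'
```

```text
time: 9.2
tool_pos: [0.5323, 0.0782, 0.0762]
ee_rot: [-3.135, 0.0, -2.822]
wrist_force: [2.7, -7.1, -7.2]
width: 0.0138
finger_force: 30.0
time: 9.37
tool_pos: [0.5321, 0.0789, 0.0761]
ee_rot: [-3.135, 0.0, -2.822]
wrist_force: [4.4, -8.6, -6.4]
width: 0.014
finger_force: 30.0
```

```bash
python3 -m creep '0 0 0.0005 0 0;0 0 0.0005 0 0';  python3 -m creep '0 0 0.0004 0 0;0 0 0.0004 0 0'
```

```text
time: 9.53
tool_pos: [0.5321, 0.079, 0.0762]
ee_rot: [-3.133, 0.0, -2.822]
wrist_force: [4.8, -10.9, -6.6]
width: 0.0139
finger_force: 30.0
time: 9.7
tool_pos: [0.5321, 0.079, 0.0763]
ee_rot: [-3.132, 0.0, -2.822]
wrist_force: [4.3, -11.0, -6.4]
width: 0.0138
finger_force: 30.0
```

```bash
python3 -m creep '0 0 0.0005 0 0;0 0 0.0005 0 0;0 0 0 0 0;0 0 0 0 0;0 0 0 0 0;0 0 0 0 0;0 0 0 0 0;0 0 0 0 0;0 0 0 0 0;0 0 0 0 0;0 0 0 0 0;0 0 0 0 0;0 0 0 0 0;0 0 0 0 0;0 0 0 0 0;0 0 0 0 0'
python3 - <<'E'
from bench import *
from h import *
print(get_obs()["wrist_force"])
s=snapshot("top"); np.savez("t2.npz",**s)
s=snapshot("wrist"); np.savez("w3.npz",**s)
E
```

```text
time: 11.03
tool_pos: [0.532, 0.0791, 0.0764]
ee_rot: [-3.13, 0.0, -2.822]
wrist_force: [4.8, -12.4, -5.1]
width: 0.014
finger_force: 30.0
[  4.84813139 -12.35402222  -5.08975442]
```

```bash
python3 -m creep '0 0 -0.001 0 0;0 0 -0.002 0 0;0 0 -0.002 0 0;0 0 -0.002 0 0;0 0 -0.002 0 0;0 0 -0.002 0 0;0 0 -0.002 0 0;0 0 0 0 0;0 0 0 0 0'
```

```text
time: 11.88
tool_pos: [0.5342, 0.0727, 0.0765]
ee_rot: [3.141, 0.0, -2.82]
wrist_force: [-1.2, 0.8, -3.5]
width: 0.0141
finger_force: 30.0
```

```bash
python3 -m creep '0 0 -0.002 0 0;0 0 0 -0.005 0;0 0 0 -0.01 0;0 0 0 -0.015 0;0 0 0 -0.015 0;0 0 0 -0.01 0;0 0 -0.015 0 0;0 0 -0.03 0 0;0 0 -0.03 0 0;0 0 -0.03 0 0;0 0 -0.016 0 0;0 0 -0.0083 0 0;0 0 0 0 0;0 0 0 0 0;0 0 0 0 0'
python3 - <<'E'
from bench import *
from h import *
s=snapshot("wrist"); np.savez("w4.npz",**s); cv2.imwrite("pics/w4.png",s["color"])
s=snapshot("top"); np.savez("t4.npz",**s)
E
```

```text
time: 13.13
tool_pos: [0.5753, -0.0506, 0.1315]
ee_rot: [3.14, -0.0, -2.819]
wrist_force: [0.2, 0.4, -2.9]
width: 0.0137
finger_force: 30.0
```

View pics/w4.png

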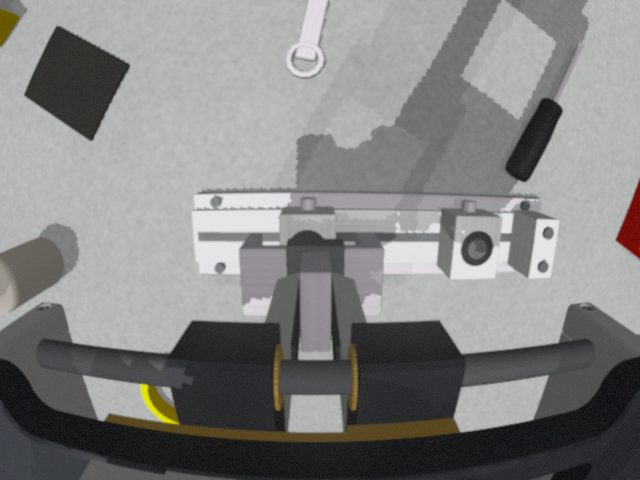

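The gauge now hangs over nest B, whose far edge is at x≈281–335. Nest A's disc is at (477,249) and the stop's bolts are at (548,234) and (542,267). I'll check the A–stop distance, which should be 62 mm.

Run:
```python
from h import *
s=load("w4"); a=1.892; yv=np.array([np.cos(a),np.sin(a)]); xv=np.array([yv[1],-yv[0]])
A=np.array([.5435,.0447])
for n,uv,z in (("bolt1",(548.5,233.5),.063),("bolt2",(543,267),.063),("A",(477,249),.056),("Bedge-",(281,209),.056),("Bedge+",(335,209),.056)):
    p=onz(s,uv,z,True)[:2]; print(n,"rel A: y %.1f x %.1f mm"%((p-A)@yv*1e3,(p-A)@xv*1e3))
t=np.array([.5753,-.0506]); print("tcp rel A",(t-A)@yv,(t-A)@xv)
```

```text
bolt1 rel A: y 83.0 x -14.2 mm
bolt2 rel A: y 82.7 x 13.8 mm
A rel A: y 21.5 x 0.1 mm
Bedge- rel A: y -125.7 x -29.1 mm
Bedge+ rel A: y -88.1 x -29.1 mm
tcp rel A -0.10046552894607723 8.656549498661098e-05
```

```bash
python3 -m creep '0 0 0 0.015 0;0 0 0 0.015 0;0 0 0 0.015 0;0 0 0 0.007 0;0 0 0 0.003 0;0 0 0 0 0;0 0 0 0 0;0 0 0.003 0 0;0 0 0.003 0 0;0 0 0.001 0 0;0 0 0.001 0 0'; python3 -m creep '0 0 0.001 0 0;0 0 0.001 0 0;0 0 0.001 0 0;0 0 0.001 0 0;0 0 0.001 0 0;0 0 0.001 0 0'
```

```text
time: 14.15
tool_pos: [0.5734, -0.0443, 0.0771]
ee_rot: [-3.141, 0.001, -2.82]
wrist_force: [0.0, 0.9, -2.7]
width: 0.0138
finger_force: 30.0
time: 14.65
tool_pos: [0.5726, -0.0419, 0.0767]
ee_rot: [-3.135, 0.001, -2.822]
wrist_force: [3.3, -7.4, -5.6]
width: 0.0141
finger_force: 30.0
```

```bash
python3 -m creep '0 0 0.001 0 0;0 0 0.0015 0 0;0 0 0.002 0 0;0 0 0.0025 0 0;0 0 0.0025 0 0;0 0 0.0025 0 0;0 0 0.0025 0 0;0 0 0.0025 0 0;0 0 0.0025 0 0;0 0 0.0025 0 0;0 0 0.0025 0 0;0 0 0.0025 0 0;0 0 0.0025 0 0;0 0 0.0025 0 0;0 0 0.0025 0 0;0 0 0.0025 0 0;0 0 0.0025 0 0;0 0 0.002 0 0;0 0 0.0015 0 0;0 0 0.001 0 0'
```

```text
time: 16.32
tool_pos: [0.5587, -0.0, 0.0767]
ee_rot: [-3.135, 0.001, -2.822]
wrist_force: [3.7, -7.1, -4.6]
width: 0.0138
finger_force: 30.0
```

```bash
python3 -m creep '0 0 0.0015 0 0;0 0 0.0015 0 0;0 0 0.0015 0 0;0 0 0.0015 0 0;0 0 0.001 0 0;0 0 0.001 0 0;0 0 0.001 0 0;0 0 0.0005 0 0;0 0 0.0005 0 0'; python3 -m creep '0 0 0.0005 0 0;0 0 0.0005 0 0'; python3 -m creep '0 0 0.0005 0 0;0 0 0.0005 0 0'
```

```text
time: 17.07
tool_pos: [0.5556, 0.0094, 0.0767]
ee_rot: [-3.135, 0.001, -2.822]
wrist_force: [3.8, -7.6, -6.6]
width: 0.0136
finger_force: 30.0
time: 17.23
tool_pos: [0.5552, 0.0103, 0.0767]
ee_rot: [-3.135, 0.001, -2.822]
wrist_force: [3.1, -6.7, -5.2]
width: 0.0138
finger_force: 30.0
time: 17.4
tool_pos: [0.555, 0.0112, 0.0767]
ee_rot: [-3.135, 0.001, -2.822]
wrist_force: [3.1, -7.0, -4.9]
width: 0.0141
finger_force: 30.0
```

```bash
python3 -m creep '0 0 0.0004 0 0;0 0 0.0004 0 0'; python3 -m creep '0 0 0.0003 0 0;0 0 0.0003 0 0';  python3 -m creep '0 0 0.0003 0 0;0 0 0 0 0'
```

```text
time: 17.57
tool_pos: [0.5547, 0.012, 0.0767]
ee_rot: [-3.135, 0.001, -2.822]
wrist_force: [3.0, -8.4, -4.8]
width: 0.0137
finger_force: 30.0
time: 17.73
tool_pos: [0.5545, 0.0125, 0.0767]
ee_rot: [-3.135, 0.001, -2.822]
wrist_force: [3.5, -8.3, -5.5]
width: 0.0139
finger_force: 30.0
time: 17.9
tool_pos: [0.5545, 0.0125, 0.0767]
ee_rot: [-3.134, 0.001, -2.822]
wrist_force: [2.8, -7.9, -4.5]
width: 0.0133
finger_force: 30.0
```

```bash
python3 -m creep '0 0 0.0004 0 0;0 0 0 0 0';  python3 -m creep '0 0 0.0004 0 0;0 0 0 0 0';  python3 -m creep '0 0 0.0003 0 0;0 0 0 0 0'
```

```text
time: 18.07
tool_pos: [0.5545, 0.0126, 0.0767]
ee_rot: [-3.134, 0.001, -2.822]
wrist_force: [4.6, -9.1, -5.7]
width: 0.0139
finger_force: 30.0
time: 18.23
tool_pos: [0.5545, 0.0126, 0.0767]
ee_rot: [-3.133, 0.001, -2.822]
wrist_force: [5.0, -9.6, -5.9]
width: 0.0135
finger_force: 30.0
time: 18.4
tool_pos: [0.5545, 0.0126, 0.0766]
ee_rot: [-3.133, 0.001, -2.822]
wrist_force: [4.5, -10.2, -5.5]
width: 0.0136
finger_force: 30.0
```

```bash
python3 -m creep '0 0 0.0004 0 0;0 0 0 0 0;0 0 0 0 0;0 0 0 0 0;0 0 0 0 0;0 0 0 0 0;0 0 0 0 0;0 0 0 0 0;0 0 0 0 0;0 0 0 0 0;0 0 0 0 0;0 0 0 0 0;0 0 0 0 0'; python3 -m creep '0 0 -0.001 0 0;0 0 -0.002 0 0;0 0 -0.002 0 0;0 0 -0.002 0 0;0 0 -0.002 0 0;0 0 -0.002 0 0;0 0 -0.002 0 0;0 0 -0.001 0 0;0 0 0 0 0;0 0 0 0 0'
```

```text
time: 19.48
tool_pos: [0.5544, 0.0127, 0.0767]
ee_rot: [-3.132, 0.001, -2.822]
wrist_force: [3.5, -10.8, -6.2]
width: 0.0137
finger_force: 30.0
time: 20.32
tool_pos: [0.5569, 0.0042, 0.0764]
ee_rot: [3.141, -0.0, -2.82]
wrist_force: [-0.0, -0.3, -2.8]
width: 0.0137
finger_force: 30.0
```

```bash
python3 -m creep '0 0 0 -0.005 0;0 0 0 -0.01 0;0 0 0 -0.02 0;0 0 0 -0.02 0;0 0.008 -0.016 0 0;0 0.0165 -0.032 0 0;0 0.0165 -0.032 0 0;0 0.008 -0.016 0 0;0 0 0 0 0;0 0 0 0 0'
python3 - <<'E'
from bench import *
from h import *
s=snapshot("wrist"); np.savez("w5.npz",**s); cv2.imwrite("pics/w5.png",s["color"])
E
```

```text
time: 21.15
tool_pos: [0.541, -0.1032, 0.1326]
ee_rot: [-3.142, 0.002, -2.823]
wrist_force: [-0.4, 0.6, -3.3]
width: 0.0137
finger_force: 30.0
```

View pics/w5.png

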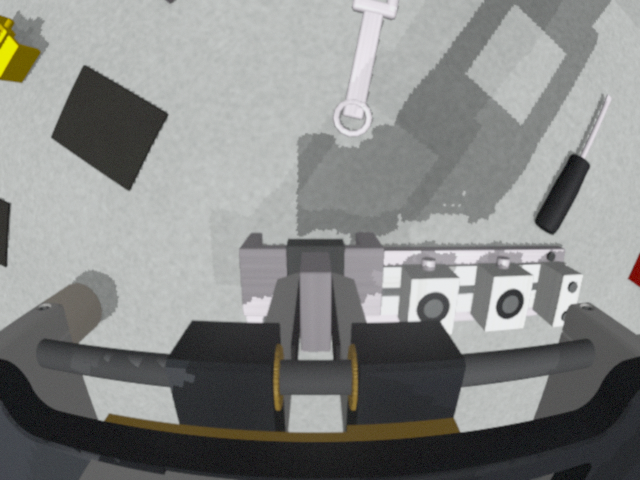

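The view shows both nests close together: disc B is at (433,308), disc A at (510,304) and a stop bolt at (573,287).

Run:
```python
from h import *
s=load("w5"); a=1.892; yv=np.array([np.cos(a),np.sin(a)]); xv=np.array([yv[1],-yv[0]]); A0=np.array([.5435,.0447])
g=s["color"].max(2)
for n,(u0,v0,u1,v1),z in (("B",(412,288,455,330),.056),("A",(492,286,530,324),.056)):
    m=(g[v0:v1,u0:u1]<90).astype(np.uint8)
    cs=cv2.findContours(m,cv2.RETR_EXTERNAL,cv2.CHAIN_APPROX_NONE)[0]; c=max(cs,key=cv2.contourArea); e=cv2.fitEllipse(c)
    uv=np.array(e[0])+(u0,v0); p=onz(s,uv,z,True)[:2]; print(n,uv.round(1),np.round(e[1],1),"y %.1f x %.1f"%((p-A0)@yv*1e3,(p-A0)@xv*1e3))
p=onz(s,(573,287),.063,True)[:2];print("bolt",(p-A0)@yv*1e3,(p-A0)@xv*1e3)
t=np.array([.541,-.1032]); d=np.array([.5067,-.316])-t; X=np.array([np.cos(3.463),np.sin(3.463)]);Y=np.array([X[1],-X[0]]); print("move",d@X,d@Y)
```

```text
B [430.9 313.1] [29.8 42.2] y -50.0 x 4.1
A [509.5 303.5] [22.  29.7] y 21.0 x -0.5
bolt 82.97173797546101 -14.772550803181069
move 0.09976753573537966 -0.19106744571823253
```

```bash
python3 - <<'E'
from h import *
s=load("w5"); a=1.892; yv=np.array([np.cos(a),np.sin(a)]); A0=np.array([.5435,.0447])
g=s["color"].max(2)
for th in (50,60,70,80):
    m=(g[286:328,412:455]<th).astype(np.uint8); cs=cv2.findContours(m,cv2.RETR_EXTERNAL,cv2.CHAIN_APPROX_NONE)[0]; c=max(cs,key=cv2.contourArea)
    if len(c)<6: continue
    e=cv2.fitEllipse(c); uv=np.array(e[0])+(412,286); print(th,uv,e[1],(onz(s,uv,.056,True)[:2]-A0)@yv*1e3)
E
python3 -m creep '0 0.0083 -0.0159 0 0;0 0.0166 -0.0318 0 0;0 0.0166 -0.0318 0 0;0 0.0166 -0.0318 0 0;0 0.0166 -0.0318 0 0;0 0.0166 -0.0318 0 0;0 0.0083 -0.0159 0 0;0 0 0 0 0.1156;0 0 0 0 0.1156;0 0 0 0 0.1156;0 0 0 0 0.1156;0 0 0 0 0.1156;0 0 0 0 0;0 0 0 0 0'
```

```text
time: 22.37
tool_pos: [0.5073, -0.3138, 0.1317]
ee_rot: [3.141, 0.0, 2.89]
wrist_force: [0.3, 0.5, -3.4]
width: 0.0142
finger_force: 30.0Traceback (most recent call last):
  File "<stdin>", line 5, in <module>
ValueError: max() iterable argument is empty
```

```bash
python3 -m creep '0 0 -0.002 0.02 0;0 0 0 0.02 0;0 0 0 0.018 0;0 0 0 0.01 0;0 0 0 0.006 0;0 0 0 0.002 0;0 0 0 0 0;0 0 0 0 0'; python3 -m creep '0 0 0 0.001 0;0 0 0 0.001 0;0 0 0 0 0'; python3 -m creep '0 0 0 0.001 0;0 0 0 0 0'
```

```text
time: 23.03
tool_pos: [0.5068, -0.3173, 0.0567]
ee_rot: [-3.141, 0.002, 2.885]
wrist_force: [-0.5, -0.0, -2.4]
width: 0.0137
finger_force: 30.0
time: 23.28
tool_pos: [0.5063, -0.3171, 0.054]
ee_rot: [-3.141, 0.001, 2.885]
wrist_force: [-0.3, -0.4, -3.6]
width: 0.014
finger_force: 30.0
time: 23.45
tool_pos: [0.506, -0.3169, 0.0524]
ee_rot: [3.141, 0.0, 2.885]
wrist_force: [0.4, -1.0, -1.9]
width: 0.014
finger_force: 30.0
```

```bash
python3 -m creep '0 0 0 0.001 0;0 0 0 0 0'; python3 -m creep '0 0 0 0.0008 0;0 0 0 0 0'
```

```text
time: 23.62
tool_pos: [0.5059, -0.3168, 0.0512]
ee_rot: [3.141, -0.0, 2.885]
wrist_force: [0.5, 1.0, -3.3]
width: 0.0144
finger_force: 30.0
time: 23.78
tool_pos: [0.5061, -0.3169, 0.0506]
ee_rot: [3.141, 0.0, 2.885]
wrist_force: [-0.2, -0.2, -3.8]
width: 0.014
finger_force: 30.0
```

```bash
python3 -m creep '0 0 0 0.0006 0;0 0 0 0 0'; python3 -m creep '0 0 0 0.0006 0;0 0 0 0 0'
```

```text
time: 23.95
tool_pos: [0.5061, -0.3169, 0.0505]
ee_rot: [-3.142, 0.0, 2.885]
wrist_force: [-0.4, 0.2, -0.5]
width: 0.0138
finger_force: 30.0
time: 24.12
tool_pos: [0.5062, -0.317, 0.0505]
ee_rot: [-3.141, 0.001, 2.885]
wrist_force: [-1.1, 0.8, 3.5]
width: 0.0137
finger_force: 30.0
```

The gauge is down, with the weight taken by the pad. I'll release and lift.

```bash
python3 -m creep '0.05 0 0 0 0;0.05 0 0 0 0;0.05 0 0 0 0;0.05 0 0 0 0;0.05 0 0 -0.005 0;0.05 0 0 -0.01 0;0.05 0 0 -0.02 0;0.05 0 0 -0.03 0;0.05 0 0 -0.03 0;0.05 0 0 -0.03 0;0.05 0.03 0.025 0 0;0.05 0.03 0.025 0 0;0.05 0.03 0.025 0 0;0.05 0 0 0 0;0.05 0 0 0 0'
python3 - <<'E'
from bench import *
from h import *
s=snapshot("wrist"); np.savez("w6.npz",**s); cv2.imwrite("pics/w6.png",s["color"])
s=snapshot("top"); np.savez("t6.npz",**s)
u=load("top")
d=cv2.absdiff(s["color"],u["color"]).max(2); d[d<40]=0
A=cv2.resize(s["color"][190:290,225:475],None,fx=3,fy=3,interpolation=cv2.INTER_CUBIC)
cv2.imwrite("pics/t6.png",A)
E
```

```text
time: 25.37
tool_pos: [0.4375, -0.2203, 0.1757]
ee_rot: [-3.141, 0.002, 2.886]
wrist_force: [0.6, -0.1, 0.2]
width: 0.0503
finger_force: 0.0
```

View pics/w6.png

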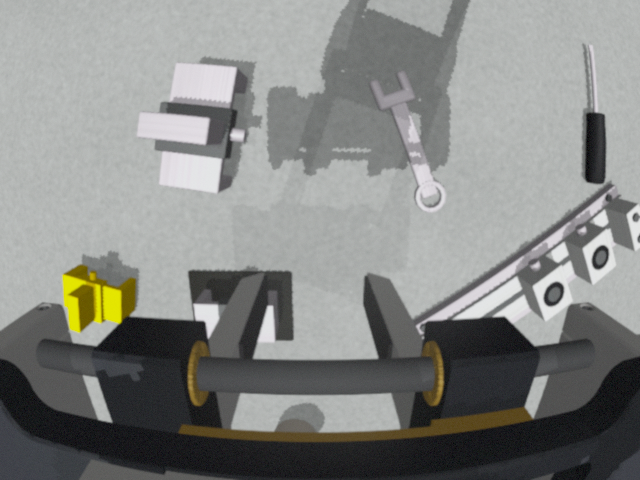

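View pics/t6.png

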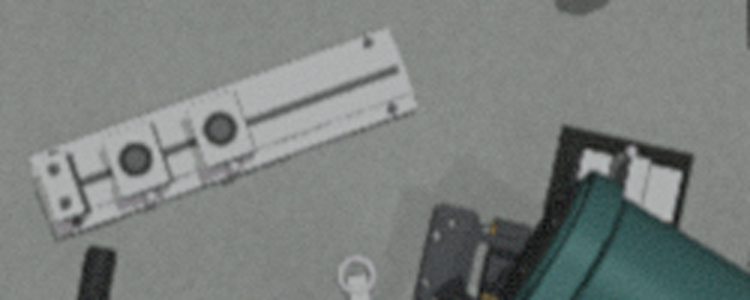

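The gauge stands on the pad at (242,305) in the wrist view, and is flat on it in the top view. The nests are at wrist (554,294) and (600,257), and at top-crop (135,158) and (219,128). Last check on the spacings:

Run:
```python
from bench import get_obs
from h import *
a=1.892; yv=np.array([np.cos(a),np.sin(a)]); A0=np.array([.5435,.0447])
for nm,fish,bs in (("w6",True,((554,294),(600,257))),("t6",False,((298,232.7),(270,242.7)))):
    s=load(nm); g=cv2.cvtColor(s["color"],cv2.COLOR_BGR2GRAY); out=[]
    for u,v in bs:
        r=10 if fish else 7; u0,v0=int(u)-r,int(v)-r; c=g[v0:v0+2*r+1,u0:u0+2*r+1].astype(float)
        w=np.clip(130-c,0,None); yy,xx=np.mgrid[:2*r+1,:2*r+1]; uv=(u0+(w*xx).sum()/w.sum(),v0+(w*yy).sum()/w.sum())
        out.append((onz(s,uv,.056,fish)[:2]-A0)@yv*1e3)
    print(nm,"B,A y",np.round(out,1),"spacing",round(out[1]-out[0],1),"A to stop",round(82.9-out[1],1))
o=get_obs();print(o["time"],o["finger_force"],o["wrist_force"])
```

```text
w6 B,A y [-49.3  20.6] spacing 70.0 A to stop 62.3
t6 B,A y [-47.3  22.8] spacing 70.1 A to stop 60.1
25.4667 0.0 [-0.38373766 -0.66227625 -0.35092076]
```

Both views give a nest spacing of 70 mm. A to the stop reads 62.3 mm in the wrist view; the 60.1 mm top reading mixes two cameras' references, since the stop position came from the wrist camera. I'm handing in.

```bash
python3 -c "
from bench import *
print(close_job())"
```

```text
the job is handed in; nothing more can be done
None
```

The job is handed in, but no verdict was returned: by the wrist camera both gaps measure about 30 mm (A–stop 62.3 mm, A–B 70.0 mm between centres), and the gauge is released, standing near the middle of its pad.

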